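Lever the bean grinder up onto its service foot

TASK

The bean grinder is too heavy to lift by hand: with the pry bar laid over the fulcrum block and its tip under the grinder's front edge at the yellow mark, lever the front up until the red service foot swings fully down, lifting no more than about 2 mm beyond what the foot needs, and ease the grinder gently down onto the foot. Then take the bar out and lay it flat on the worktop, well clear of the grinder and the block. Touch the grinder with the bar only, do not ram it, shove it or the block out of place, and leave the other things alone.

Things in the scene. Friction and masses are not known exactly. Their poses are not given: they have to be found in the camera images.
- grinder: Bean grinder, about 5 kg (varies by a quarter). Dark base plate 170 deep (x) x 200 wide (y), 24 to 50 mm above the worktop, on four feet 24 mm across at x -62 and 70, y +-82 mm; aluminium housing from x = -31 mm back, amber hopper to z = 259. Origin: centre of footprint; front face (yellow mark) looks along -x, at x = -85. Pried up it rocks on the rear feet (edge x = 82); slides if pushed.
- pry_edge (a point): Lower front edge of the base plate at the middle of the yellow mark (grinder x = -85, y = -40, z = 24 mm; axes as the grinder's). The gap under it is 24 mm high and open 30 mm to either side; 26 mm behind the edge a stop rib, 4 to 24 mm above the worktop, closes it.
- grinder_heel (a point): Middle of the line along which the grinder rocks: on the worktop at grinder x = +82, y = 0 mm.
- service_foot (a joint): Angle (rad) of the red foot swinging across the front face about an x axis at grinder x -95, y 30, z 40 mm. At the start it leans to +y, tip on the worktop; it grows as it swings down: 1.05 = straight down; stop at 1.15, past centre, locks under load. A light spring drives it. Pivot to tip end 52 mm plus 0 to 11 mm of screw, unknown: the front must rise 12 to 23 mm before it can go over.
- foot_tip (a point): End of the service foot's rubber tip (ball, 12 mm diameter). Its height over the worktop, once the foot is fully down, tells how much more than needed the grinder is raised.
- block: Loose fulcrum block, 0.45 kg, standing in front of the yellow mark: light wood base 46 (x) x 70 (y) x 20 mm high carrying a round-topped steel ridge along its y (24 mm thick; top rounded to 12 mm radius about an axis 28 mm high; top 40 mm above the worktop). Origin: centre of its underside; the ridge axis is 50 to 62 mm in front of the pry edge.
- bar: Straight pry bar, 300 mm, 0.25 kg, at first lying flat. Orange handle 24 wide x 20 high from x = -150 to -25 mm; steel blade 22 wide, 8 mm thick to x = 98, then 5 mm thick to the tip at x = 150. The underside is one flat face. Origin: middle of the underside; x points to the tip, z up as it lies.
- bar_tip (a point): Middle of the pry bar's tip end, at bar x = 150, y = 0, z = 2.5 mm.
- salt_jar: Bystander: glass salt jar with dark cap, 45 mm diameter, 105 mm high, origin at the centre of its foot.
- tin_a: Bystander: food tin, 75 mm diameter, 58 mm high, origin at the centre of its foot.
- mug_b: Bystander: green and white mug, 78 x 116 mm with handle, 101 mm high, origin at the centre of its foot.
Mind the look-alikes: they are no part of the job. What is shaped like the block but purple is not meant.

How it is judged:
By the outcome, as a careful person would: the job done as asked, in the order asked, and still so for the second after the job is handed in, with the robot touching nothing.
It also fails if it takes over 72 s, if anything falls off the work surface, if the arm or the gripper's body presses on something with over 40 N, if the wrist force passes 120 N, or if a joint passes its speed limit or range.

ROBOT

A 6-joint arm with a two-finger parallel gripper is mounted at the origin on a cart in front of the work surface, level with it; the furniture and walls round the work are solid. World frame = base frame: x ahead of the robot, y to its left, z up, the work surface at z = 0. Lengths are in mm, angles in rad, forces in N, time in s.
With the tool pointing down it reaches from about 250 to 775 mm from the base axis. Payload 8.9 kg.
Tool frame: the origin (TCP) lies at the very end of the fingers, on their centre line; the grasp point (between the pads) lies 19 mm behind it; z points along the fingers, y is the line along which they close (so a half turn about z gives the same grasp; the last joint's range is limited). The gripper opens to 85 mm and grips with 20 to 120 N. Pads are 22 mm wide; open, the fingers measure 114 mm over their backs; the gripper's body (76 mm by 85 mm) begins 54 mm behind the grasp point. The pads swing forward as they close: fully open they stand 13 mm farther back than shut.
Start: joints at [1.044, 0.291, -0.153, 1.127, 0, 1.431], TCP at [198.524, 486.016, 193.705] pointing down, gripper open.
Joint ranges: [-2.52, 2.52], [-0.91, 1.74], [-1.3, 1.37], [-1.96, 2.02], [-1.52, 1.47], [-3.14, 3.14]. Speed limits (rad/s): [2.22, 2.22, 2.79, 3.14, 3.14, 3.14].

INTERFACE

Orientations are given as a unit quaternion [x, y, z, w].
In Python, from station import robot, camera, camera_model gives the robot as it stands.
- The arm moves only by the shell command python3 -m jog 'ROWS' [FORCE]. ROWS is a JSON object whose one key "plan" holds a list of rows, each a list of 7 numbers: the shift along the tool's x, y, z in m, then the turn, a rotation vector about the tool's x, y, z in rad, then the finger opening in m, from 0 to 0.0854. A call has exactly 5 rows; each row shifts and turns the commanded pose from where the row before left it, along the tool's axes as they then stand; what a row does not reach is not made up. A row lasts 1/10 s, in which the tool goes at most 50 mm and 8.59 degrees, less where a joint would pass 70% of its speed; a pose out of reach is approached as far as the arm can. A call with a gripper value outside its range is refused whole. The fingers move at their own pace and stop on an object; FORCE is the grip in N (left out, the last holds). Time passes only in rows, so rows that do not move let the fingers close, or fill a call up. It gives the time, the measured TCP pose, the force, the opening and the grip force at its end, in the units of the state.
- robot.read_state(): the state, without advancing time (a new reading comes with each control period).
- camera(name): name is "scene" or "top" or "wrist"; returns the picture (384x512x3 uint8, red, green, blue); there is no depth.
- camera_model(name): a dict with "intrinsics" (3x3 intrinsics, pixels), "xyz" and "orientation" of the camera in the world. Camera axes: x right, y up, looking along -z (the intrinsics and any distortion apply to the point x, -y, -z); pixel columns grow to the right and rows downward; lengths in mm; the calibration is good to about 2 mm. A picture is of the moment at which its call begins: read the wrist's pose just before it. camera_model takes no time and is no camera call; for the wrist camera it gives the pose at the moment of the call.
- robot.finish_job(): hands the job in; it is judged then, once.
The state is a dict: "t": time; "qpos": joint angles; "qvel": joint speeds; "effort": joint torques, N m; "position": TCP position; "tool_rot": TCP orientation; "force": force on the tool from outside, world axes, zero at the start; "torque": the same for the moment, N m; "opening": finger opening in mm; "grasp_force": force on a finger pad.
Only numpy, scipy, OpenCV 4.12 (cv2) and the standard library are available. Lean on these libraries where they do the work, as an engineer would, in place of code of your own. Each camera call takes 0.05 s, during which the arm holds its last target. There are 200 camera calls.

## Working session

There is one attempt and no reset: what is moved stays moved. The work goes in short steps, Python scripts to look and compute and a shell command to move; the robot and the scene stay as the last step left them, time stands still between calls to the robot, and variables do not carry over. Pictures are saved under pics/ and viewed, at most 10 in all, crops included, and the job is handed in when it is done.

```bash
ls; mkdir -p pics
python3 - <<'E'
from station import robot,camera,camera_model
import cv2,json
s=robot.read_state();print({k:s[k] for k in('t','position','tool_rot','force','opening')})
for n in('scene','top','wrist'):
    im=camera(n);cv2.imwrite(f'pics/{n}0.png',im[:,:,::-1])
    m=camera_model(n);print(n,m)
E
```

```text
pics
{'t': 0.0, 'position': array([198.27322503, 485.59491491, 193.13109209]), 'tool_rot': array([ 1.92678234e-01,  9.81261774e-01, -6.22569335e-04, -2.05784696e-04]), 'force': array([-0.93283631, -0.32488642, -0.05907005]), 'opening': 85.62088468383045}
scene {'intrinsics': array([[409.63103845,   0.        , 259.0407178 ],
       [  0.        , 409.63103845, 188.86052791],
       [  0.        ,   0.        ,   1.        ]]), 'xyz': array([-178.4552974 , -542.70383937,  812.27359947]), 'orientation': array([ 0.36584828, -0.18013086, -0.42589352,  0.80766492])}
top {'intrinsics': array([[472.9776893 ,   0.        , 254.86978676],
       [  0.        , 472.9776893 , 199.79606188],
       [  0.        ,   0.        ,   1.        ]]), 'xyz': array([ 292.98029751,  -71.3760492 , 1317.63474701]), 'orientation': array([-0.06900486,  0.05314673,  0.71553812, -0.69312261])}
wrist {'intrinsics': array([[323.25998237,   0.        , 252.07274766],
       [  0.        , 323.25998237, 189.04599236],
       [  0.        ,   0.        ,   1.        ]]), 'xyz': array([135.0859573 , 511.59559894, 373.52213988]), 'orientation': array([-0.11279123, -0.0759328 ,  0.55244001,  0.82238822])}
```

Run:
```python
import cv2
a=cv2.imread('pics/scene0.png');b=cv2.imread('pics/top0.png')
cv2.imwrite('pics/scene0b.png',cv2.resize(a,(800,600),interpolation=cv2.INTER_CUBIC))
cv2.imwrite('pics/top0b.png',cv2.resize(b,(800,600),interpolation=cv2.INTER_CUBIC))
```

```text
(no output)
```

View pics/scene0b.png

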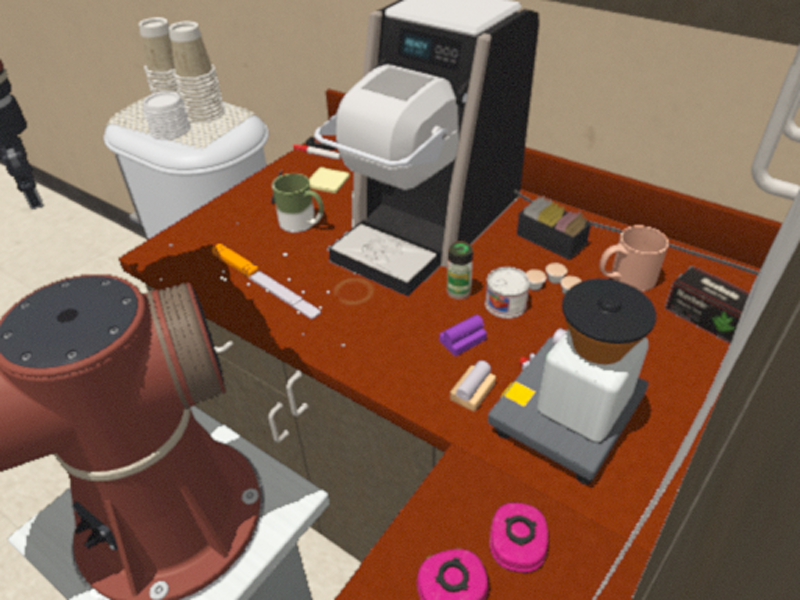

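View pics/top0b.png

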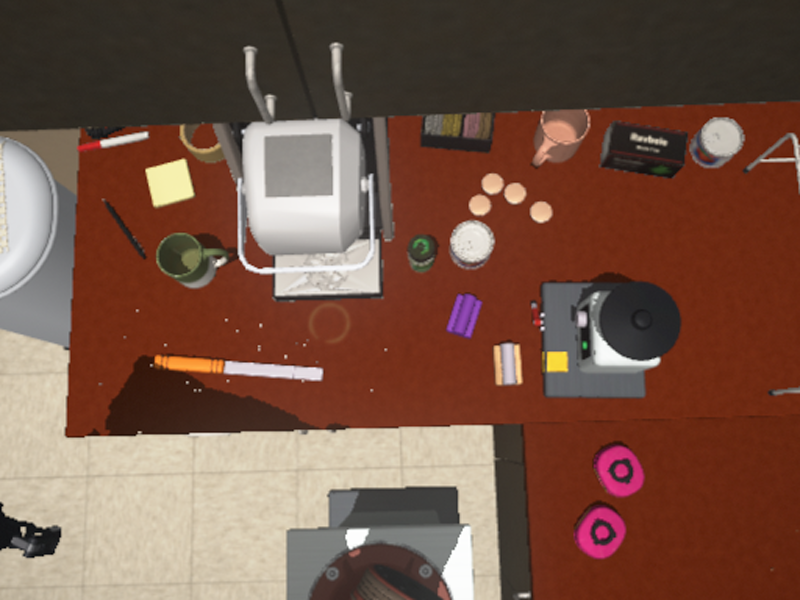

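Top view (800x600 scaled): the bar lies from (155,362) to (322,374) with its tip to the right. The block is at (508,364) and the yellow mark at (555,362). The grinder front faces left (world +y), with the red foot at (539,315). Next I'll enlarge crops.

Run:
```python
import cv2
b=cv2.imread('pics/top0.png')
c1=cv2.resize(b[215:255,90:215],(800,256),interpolation=cv2.INTER_CUBIC)  # 6.4x
c2=cv2.resize(b[170:260,300:440],(800,514)[:2],interpolation=cv2.INTER_CUBIC)[:344] if 0 else cv2.resize(b[172:262,305:420],None,fx=3.6,fy=3.6,interpolation=cv2.INTER_CUBIC)
import numpy as np
o=np.zeros((600,800,3),np.uint8);o[:256]=c1;o[262:262+324,:414]=c2
s=cv2.imread('pics/scene0.png')
c3=cv2.resize(s[220:310,280:388],None,fx=3.55,fy=3.6,interpolation=cv2.INTER_CUBIC);o[262:262+324,416:416+c3.shape[1]]=c3
cv2.imwrite('pics/crop1.png',o)
```

```text
(no output)
```

View pics/crop1.png

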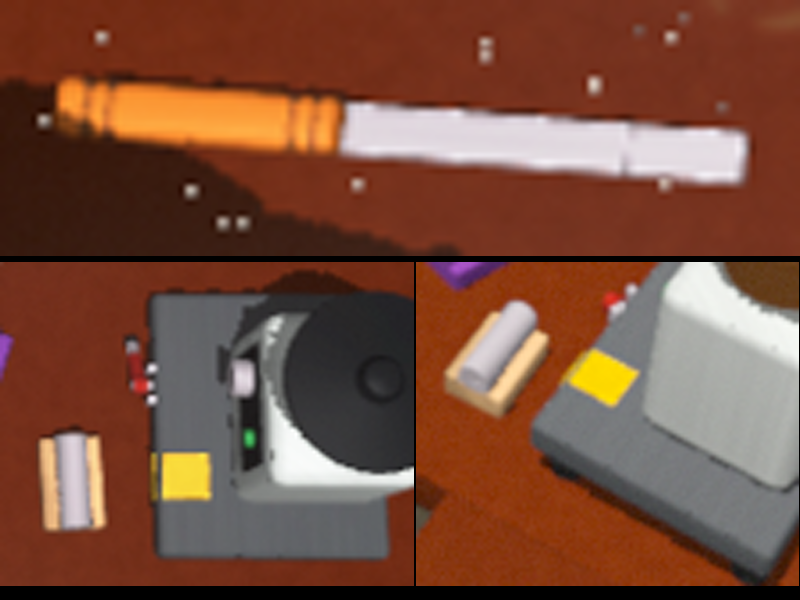

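```bash
cat > h.py <<'E'
import numpy as np
from scipy.spatial.transform import Rotation as R
from station import robot,camera,camera_model
def ray(m,u,v,z):
    K=np.array(m['intrinsics']);d=np.linalg.solve(K,[u,v,1.]);d=R.from_quat(m['orientation']).apply([d[0],-d[1],-d[2]])
    c=np.array(m['xyz']);return c+d*(z-c[2])/d[2]
def proj(m,p):
    q=R.from_quat(m['orientation']).inv().apply(np.array(p)-m['xyz']);k=np.array(m['intrinsics'])@[q[0],-q[1],-q[2]];return k[:2]/k[2]
def un(u,v,s,o,off=(0,0)):
    return (u-off[0]+.5)/s-.5+o[0],(v-off[1]+.5)/s-.5+o[1]
def st():
    s=robot.read_state();r=R.from_quat(s['tool_rot']).as_matrix()
    print('t',round(s['t'],2),'p',np.round(s['position'],1),'f',np.round(s['force'],1),'op',round(s['opening'],1),'g',np.round(s['grasp_force'],1),'\nq',np.round(s['qpos'],2));print(np.round(r,3))
    return s
E
python3 - <<'E'
from h import *
m=camera_model('top')
for n,u,v,z in [('hend',58,107,10),('joint',342,128,8),('tip',744,158,5)]:
    print(n,np.round(ray(m,*un(u,v,6.4,(90,215)),z),1))
for n,u,v,z in [('frontL',158,296,50),('frontR',161,557,50),('rearR',388,557,50),('yel',161,476,50),('yelfrontlow',152,476,24),('b1',40,438,20),('b2',99,436,20),('b3',105,526,20),('b4',46,530,20),('r1',72,433,38),('r2',75,527,38),('footpivot',140,386,40),('foottip',131,345,6)]:
    print(n,np.round(ray(m,*un(u,v,3.6,(305,172),(0,262)),z),1))
m=camera_model('scene')
for n,u,v,z in [('yelTL',(590-416),349,50),('yelBL',564-416,378,50),('plateFR',536-416,432,50),('rearR',768-416,556,50),('b_nearL',446-416,378,20),('b_right',548-416,335,20),('b_bot',500-416,406,20)]:
    print(n,np.round(ray(m,(u+.5)/3.55-.5+280,(v-262+.5)/3.6-.5+220,z),1))
# bar seen in the scene view (800x600 picture, scale 1.5625): handle end, tip
for n,u,v,z in [('hend',218,249,10),('tip',318,313,5)]: print(n,np.round(ray(m,(u+.5)/1.5625-.5,(v+.5)/1.5625-.5,z),1))
E
```

```text
hend [447.4 394.4  10. ]
joint [434.3 269.9   8. ]
tip [415.9  94.6   5. ]
frontL [ 558. -303.   50.]
frontR [ 361.5 -292.7   50. ]
rearR [ 356.3 -458.7   50. ]
yel [ 421.3 -296.5   50. ]
yelfrontlow [ 424.2 -294.3   24. ]
b1 [ 456.5 -211.6   20. ]
b2 [ 456.6 -256.6   20. ]
b3 [ 387.8 -257.2   20. ]
b4 [ 386.1 -212.5   20. ]
r1 [ 457.2 -233.9   38. ]
r2 [ 386.4 -232.2   38. ]
footpivot [ 491.1 -286.8   40. ]
foottip [ 528.9 -287.6    6. ]
yelTL [ 439.9 -296.8   50. ]
yelBL [ 408.1 -294.1   50. ]
plateFR [ 359.2 -300.2   50. ]
rearR [ 357.6 -459.    50. ]
b_nearL [ 385.5 -216.5   20. ]
b_right [ 459.  -256.3   20. ]
b_bot [ 385.6 -259.7   20. ]
hend [449.8 386.9  10. ]
tip [421.8  92.2   5. ]
```

```bash
python3 -m jog '{"plan":[[-0.047,-0.009,0.012,0,0,0,0.085],[-0.047,-0.009,0.012,0,0,0,0.085],[-0.047,-0.009,0.012,0,0,0,0.085],[-0.047,-0.009,0.012,0,0,0,0.085],[-0.047,-0.009,0.012,0,0,0,0.085]]}' 80
python3 -m jog '{"plan":[[-0.047,-0.009,0.012,0,0,0,0.085],[0,0,0,0,0,0.143,0.06],[0,0,0,0,0,0.143,0.06],[0,0,0,0,0,0.143,0.06],[0,0,0,0,0,0.143,0.06]]}'
python3 -m jog '{"plan":[[0,0,0,0,0,0.143,0.06],[0,0,0,0,0,0.143,0.06],[0,0,0,0,0,0.143,0.06],[0,0,0,0,0,0.143,0.06],[0,0,0,0,0,0.143,0.06]]}'
python3 -c "
from h import *
st()"
```

```text
t: 0.65
position: [400.3, 354.2, 133.2]
tool_rot: [0.193, 0.981, 0.0, -0.0]
force: [0.3, 1.1, -0.2]
opening: 85.1
grasp_force: 0.0
t: 1.15
position: [439.1, 329.1, 121.4]
tool_rot: [0.465, 0.886, -0.0, -0.0]
force: [0.2, -0.9, 1.0]
opening: 60.0
grasp_force: 0.0
t: 1.65
position: [438.9, 329.3, 121.4]
tool_rot: [0.745, 0.667, -0.0, -0.0]
force: [0.0, -0.1, 1.2]
opening: 60.0
grasp_force: 0.0
t 1.65 p [438.9 329.3 121.4] f [ 0.  -0.1  1.2] op 60.0 g 0.0 
q [ 0.51  0.39 -0.21  0.97 -0.    2.19]
[[ 0.11   0.994 -0.001]
 [ 0.994 -0.11  -0.   ]
 [-0.    -0.    -1.   ]]
```

```bash
python3 -m jog '{"plan":[[0,0.001,0.04,0,0,0,0.06],[0,0,0.04,0,0,0,0.06],[0,0,0.025,0,0,0,0.06],[0,0,0.012,0,0,0,0.06],[0,0,0.002,0,0,0,0.06]]}'
python3 -m jog '{"plan":[[0,0,0,0,0,0,0.01],[0,0,0,0,0,0,0.01],[0,0,0,0,0,0,0.01],[0,0,0,0,0,0,0.01],[0,0,0,0,0,0,0.01]]}' 100
```

```text
t: 2.15
position: [439.2, 328.8, 1.5]
tool_rot: [0.743, 0.669, -0.001, -0.0]
force: [0.1, -0.4, 0.2]
opening: 59.8
grasp_force: 0.0
t: 2.65
position: [440.5, 329.4, 3.2]
tool_rot: [0.743, 0.669, 0.0, 0.0]
force: [-0.7, 0.4, 0.6]
opening: 10.3
grasp_force: 0.0
```

Run:
```python
from h import *
import cv2
a=camera('wrist')[:,:,::-1];b=camera('top')[195:275,60:220,::-1]
o=np.zeros((600,800,3),np.uint8);o[:384,:512]=a;b=cv2.resize(b,None,fx=2.7,fy=2.7,interpolation=cv2.INTER_CUBIC);o[384:384+b.shape[0],:b.shape[1]]=b
cv2.imwrite('pics/g1.png',o);st()
```

```text
t 2.75 p [440.3 329.4   2.9] f [-0.2 -0.2  0.6] op 9.9 g 0.0 
q [ 0.51  0.52 -0.36  0.7   0.    2.18]
[[ 0.104  0.995  0.   ]
 [ 0.995 -0.104  0.   ]
 [ 0.     0.    -1.   ]]
```

View pics/g1.png

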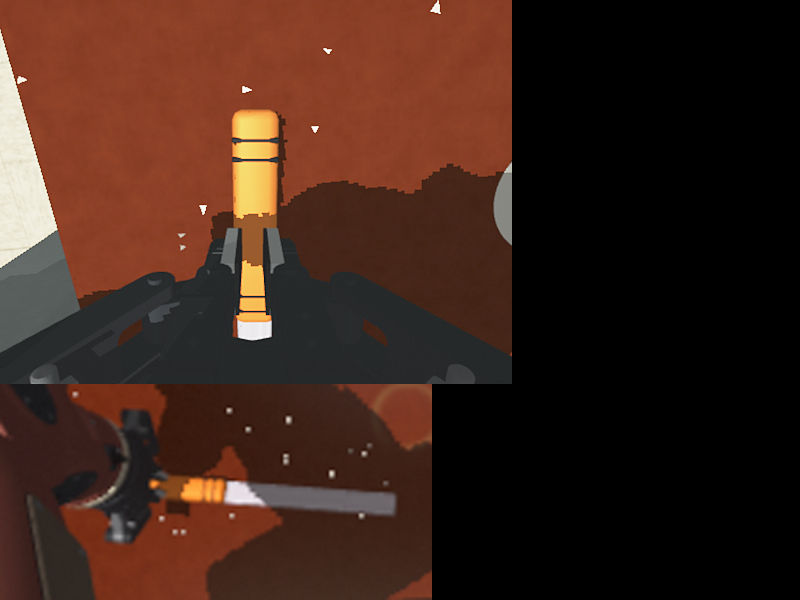

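Run:
```python
from h import *
m=camera_model('wrist');s=robot.read_state();T=R.from_quat(s['tool_rot']).as_matrix();p=np.array(s['position'])
f=lambda x,y,z:np.round(proj(m,p+T@np.array([x,y,z])),0)
print(m['xyz'],R.from_quat(m['orientation']).as_matrix().round(2))
for z in(0,-10,-19,-30):
    for x in (-11,11): print(z,x,[f(x,y,z) for y in(-12,-5,5,12)])
d=np.array([-.105,-.995,0]);n=np.array([.995,-.105,0]);c=np.array([431.7,244.5,0])
for bx in(-150,-110,-85,-60,-25):
  print(bx,[np.round(proj(m,c+d*bx+n*w+[0,0,20])) for w in(-12,12)])
```

```text
[447.20449133 397.17027271 183.19460093] [[ 0.99  0.1   0.03]
 [-0.1   0.96  0.27]
 [ 0.   -0.27  0.96]]
0 -11 [array([232., 235.]), array([244., 235.]), array([260., 235.]), array([272., 235.])]
0 11 [array([232., 201.]), array([244., 201.]), array([261., 201.]), array([273., 201.])]
-10 -11 [array([231., 242.]), array([243., 242.]), array([261., 242.]), array([273., 242.])]
-10 11 [array([231., 206.]), array([243., 206.]), array([261., 206.]), array([274., 206.])]
-19 -11 [array([230., 249.]), array([243., 249.]), array([261., 249.]), array([274., 249.])]
-19 11 [array([229., 211.]), array([243., 211.]), array([262., 211.]), array([275., 211.])]
-30 -11 [array([229., 259.]), array([242., 259.]), array([262., 259.]), array([276., 259.])]
-30 11 [array([228., 219.]), array([242., 219.]), array([262., 219.]), array([276., 219.])]
-150 [array([229., 106.]), array([278., 106.])]
-110 [array([230., 185.]), array([276., 185.])]
-85 [array([231., 230.]), array([275., 230.])]
-60 [array([232., 271.]), array([274., 271.])]
-25 [array([232., 324.]), array([273., 324.])]
```

Run:
```python
import cv2
a=cv2.imread('pics/g1.png')[190:345,150:360]
cv2.imwrite('pics/g1c.png',cv2.resize(a,None,fx=3.8,fy=3.8,interpolation=cv2.INTER_CUBIC))
```

```text
(no output)
```

View pics/g1c.png

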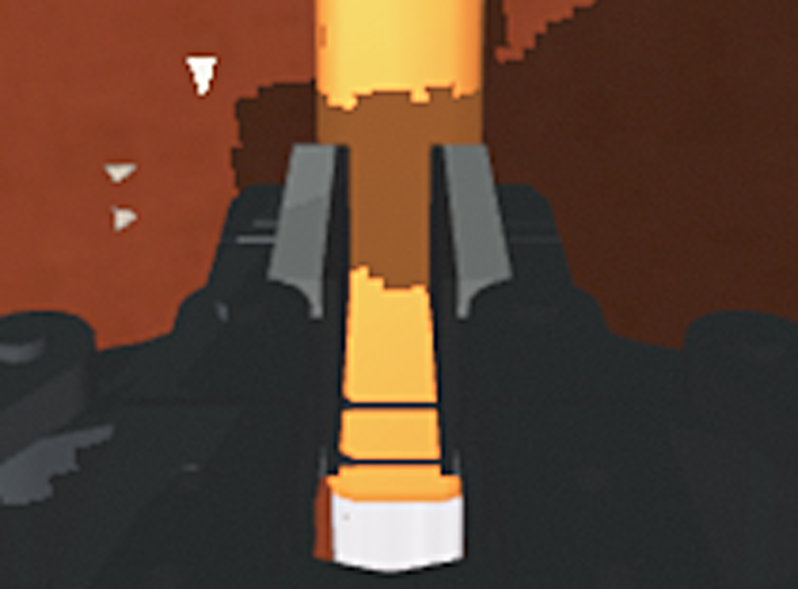

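```bash
python3 -m jog '{"plan":[[0,0,0,0,0,0,0.05],[0,0,0,0,0,0,0.05],[0,0,0,0,0,0,0.05],[0,0,0.001,0,0,0,0.05],[0,0,0.001,0,0,0,0.05]]}'
python3 -m jog '{"plan":[[0,0,0.001,0,0,0,0.05],[0,0,0.001,0,0,0,0.05],[0,0,0.001,0,0,0,0.05],[0,0,0.001,0,0,0,0.05],[0,0,0,0,0,0,0.05]]}'
```

```text
t: 3.25
position: [440.2, 329.3, 0.6]
tool_rot: [0.743, 0.669, -0.0, -0.0]
force: [0.2, -0.1, 0.8]
opening: 50.0
grasp_force: 0.0
t: 3.75
position: [440.1, 329.2, -3.5]
tool_rot: [0.743, 0.669, -0.0, -0.0]
force: [1.0, 0.2, -0.1]
opening: 50.2
grasp_force: 0.0
```

```bash
python3 -m jog '{"plan":[[0,0,0.001,0,0,0,0.05],[0,0,0.001,0,0,0,0.05],[0,0,0.001,0,0,0,0.05],[0,0,0.001,0,0,0,0.05],[0,0,0,0,0,0,0.05]]}'
python3 -m jog '{"plan":[[0,0,0.001,0,0,0,0.05],[0,0,0.001,0,0,0,0.05],[0,0,0.001,0,0,0,0.05],[0,0,0.001,0,0,0,0.05],[0,0,0,0,0,0,0.05]]}'
```

```text
t: 4.25
position: [440.0, 329.2, -7.5]
tool_rot: [0.743, 0.669, -0.0, -0.0]
force: [0.1, 0.6, -0.2]
opening: 49.8
grasp_force: 0.0
t: 4.75
position: [440.1, 329.2, -11.4]
tool_rot: [0.743, 0.669, -0.0, -0.0]
force: [0.4, -0.1, 0.3]
opening: 50.4
grasp_force: 0.0
```

```bash
python3 -m jog '{"plan":[[0,0,0,0,0,0,0.03],[0,0,0,0,0,0,0.03],[0,0,0,0,0,0,0.018],[0,0,0,0,0,0,0.018],[0,0,0,0,0,0,0.018]]}' 40
python3 - <<'E'
from h import *
import cv2
st();cv2.imwrite('pics/g2.png',cv2.resize(camera('wrist')[100:345,100:400,::-1],None,fx=2.4,fy=2.4,interpolation=cv2.INTER_CUBIC))
E
```

```text
t: 5.25
position: [440.2, 329.3, -11.3]
tool_rot: [0.743, 0.669, 0.0, 0.0]
force: [-0.7, -0.4, 0.2]
opening: 17.8
grasp_force: 0.0
t 5.25 p [440.2 329.3 -11.3] f [-0.7 -0.4  0.2] op 17.8 g 0.0 
q [ 0.51  0.54 -0.37  0.66 -0.    2.18]
[[ 0.104  0.995  0.   ]
 [ 0.995 -0.104 -0.   ]
 [ 0.     0.    -1.   ]]
```

View pics/g2.png

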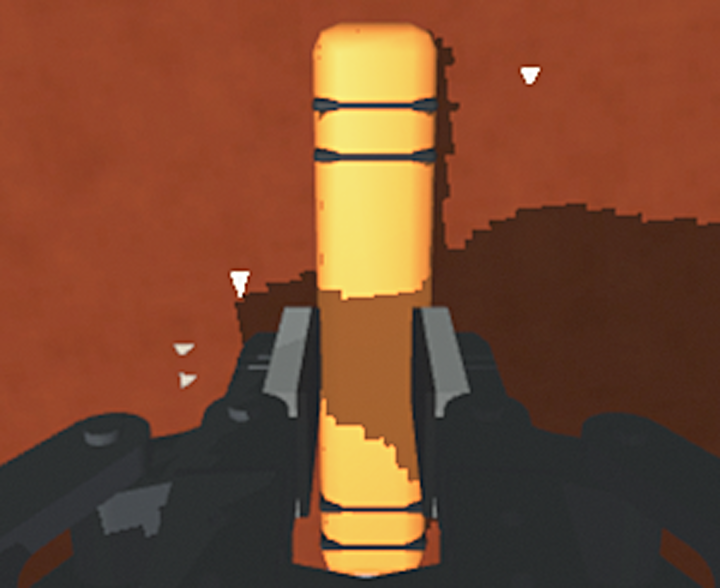

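The fingertips sit at wrist row ~228, still above the handle (gap 18 mm, with the handle wider beneath). So the reported TCP is roughly 40 mm beyond the real fingertips. I'll open and go lower, watching the force.

```bash
python3 -m jog '{"plan":[[0,0,0,0,0,0,0.045],[0,0,0,0,0,0,0.045],[0,0,0.003,0,0,0,0.045],[0,0,0.003,0,0,0,0.045],[0,0,0.002,0,0,0,0.045]]}'
python3 -m jog '{"plan":[[0,0,0.0015,0,0,0,0.045],[0,0,0.0015,0,0,0,0.045],[0,0,0.0015,0,0,0,0.045],[0,0,0.0015,0,0,0,0.045],[0,0,0,0,0,0,0.045]]}'
python3 -m jog '{"plan":[[0,0,0.0015,0,0,0,0.045],[0,0,0.0015,0,0,0,0.045],[0,0,0.0015,0,0,0,0.045],[0,0,0.0015,0,0,0,0.045],[0,0,0,0,0,0,0.045]]}'
python3 -c "
from h import *
st()"
```

```text
t: 5.8
position: [439.9, 329.2, -19.7]
tool_rot: [0.743, 0.669, -0.0, -0.0]
force: [0.1, -0.0, -0.5]
opening: 45.0
grasp_force: 0.0
t: 6.3
position: [440.0, 329.2, -25.5]
tool_rot: [0.743, 0.669, -0.0, -0.0]
force: [-0.8, -0.2, 0.1]
opening: 44.8
grasp_force: 0.0
t: 6.8
position: [440.0, 329.2, -31.5]
tool_rot: [0.743, 0.669, -0.0, -0.0]
force: [0.7, 0.1, -1.0]
opening: 45.1
grasp_force: 0.0
t 6.8 p [440.  329.2 -31.5] f [ 0.7  0.1 -1. ] op 45.1 g 0.0 
q [ 0.51  0.56 -0.39  0.62 -0.    2.18]
[[ 0.104  0.995 -0.   ]
 [ 0.995 -0.104 -0.   ]
 [-0.    -0.    -1.   ]]
```

```bash
python3 -m jog '{"plan":[[0,0,0.001,0,0,0,0.03],[0,0,0.001,0,0,0,0.03],[0,0,0,0,0,0,0.018],[0,0,0,0,0,0,0.018],[0,0,0,0,0,0,0.018]]}' 40
```

```text
t: 7.3
position: [440.3, 329.3, -33.2]
tool_rot: [0.743, 0.669, 0.0, 0.0]
force: [0.5, -0.8, 0.5]
opening: 22.8
grasp_force: 40.0
```

```bash
python3 -m jog '{"plan":[[0,0,0,0,0,0,0.03],[0,0,0.001,0,0,0,0.03],[0,0,0.001,0,0,0,0.03],[0,0,0.001,0,0,0,0.03],[0,0,0,0,0,0,0.03]]}'
python3 -m jog '{"plan":[[0,0,0.001,0,0,0,0.03],[0,0,0.001,0,0,0,0.03],[0,0,0.001,0,0,0,0.03],[0,0,0,0,0,0,0.03],[0,0,0,0,0,0,0.03]]}'
```

```text
t: 7.8
position: [440.0, 329.2, -36.5]
tool_rot: [0.743, 0.669, -0.0, -0.0]
force: [-0.2, -0.2, -0.7]
opening: 30.3
grasp_force: 0.0
t: 8.3
position: [440.3, 329.3, -38.0]
tool_rot: [0.743, 0.669, 0.0, 0.0]
force: [-4.9, -2.2, 19.3]
opening: 30.2
grasp_force: 9.1
```

```bash
python3 -m jog '{"plan":[[0,0,-0.002,0,0,0,0.03],[0,0,-0.002,0,0,0,0.018],[0,0,0,0,0,0,0.018],[0,0,0,0,0,0,0.018],[0,0,0,0,0,0,0.018]]}' 100
python3 -m jog '{"plan":[[0,0,-0.005,0,0,0,0.015],[0,0,-0.015,0,0,0,0.015],[0,0,-0.02,0,0,0,0.015],[0,0,-0.02,0,0,0,0.015],[0,0,0,0,0,0,0.015]]}'
```

```text
t: 8.8
position: [440.0, 329.2, -35.6]
tool_rot: [0.743, 0.669, -0.0, -0.0]
force: [0.5, -0.8, -3.1]
opening: 21.9
grasp_force: 99.0
t: 9.3
position: [441.9, 330.3, 27.2]
tool_rot: [0.743, 0.669, 0.002, 0.0]
force: [0.1, 0.1, -2.4]
opening: 21.6
grasp_force: 99.3
```

```bash
cat >> h.py <<'E'
def pose(tip,a,dxy=(-.035,-1.),back=0,off=(235,0,35.6)):
    """TCP pos & rot for bar-tip underside at tip, tip pitched down a deg, backed off along bar"""
    d=np.array([*dxy,0]);d/=np.linalg.norm(d);c,s=np.cos(np.radians(a)),np.sin(np.radians(a))
    b=c*d+[0,0,-s];n=c*np.array([0,0,1])+s*d   # bar x, bar z(up)
    T=np.column_stack([-b,np.cross(-n,-b),-n]);return np.array(tip)-back*b+T@np.array(off),T
def delta(P,T):
    s=st();p=np.array(s['position']);C=R.from_quat(s['tool_rot']).as_matrix()
    print('target',P.round(1),'shift tool mm',(C.T@(P-p)).round(1),'shift in target axes',(T.T@(P-p)).round(1),'rotvec',R.from_matrix(C.T@T).as_rotvec().round(4))
def tip(off=(-235,0,-35.6)):
    s=robot.read_state();C=R.from_quat(s['tool_rot']).as_matrix();return np.array(s['position'])+C@np.array(off)
E
python3 - <<'E'
from h import *
P,T=pose((423.4,-311,8.3),25,back=32);delta(P,T);print(T.round(3),tip())
P,T=pose((423.4,-311,8.3),25,back=80);delta(P,T)
E
```

```text
t 9.3 p [441.9 330.3  27.2] f [ 0.1  0.1 -2.4] op 21.6 g 99.3 
q [ 0.51  0.49 -0.33  0.75  0.    2.18]
[[ 0.104  0.995  0.004]
 [ 0.995 -0.104  0.002]
 [ 0.003  0.003 -1.   ]]
target [432.4 -54.1  88.9] shift tool mm [-383.2   30.7  -62.6] shift in target axes [-322.4    3.9 -218.4] rotvec [ 0.0185  0.4338 -0.0671]
[[ 0.032  0.999  0.015]
 [ 0.906 -0.035  0.422]
 [ 0.423  0.    -0.906]] [417.39074701  96.50799606  62.17524592]
t 9.3 p [441.9 330.3  27.2] f [ 0.1  0.1 -2.4] op 21.6 g 99.3 
q [ 0.51  0.49 -0.33  0.75  0.    2.18]
[[ 0.104  0.995  0.004]
 [ 0.995 -0.104  0.002]
 [ 0.003  0.003 -1.   ]]
target [433.9 -10.7 109.2] shift tool mm [-339.7   27.7  -82.8] shift in target axes [-274.4    3.9 -218.4] rotvec [ 0.0185  0.4338 -0.0671]
```

```bash
python3 -m jog '{"plan":[[0,0,-0.035,0,0,0,0.015],[-0.01,0.001,-0.04,0,0,0,0.015],[-0.03,0.003,-0.03,0,0,0,0.015],[-0.04,0.004,-0.01,0,0,0,0.015],[-0.045,0.004,0,0,0,0,0.015]]}'
python3 -m jog '{"plan":[[-0.045,0.004,0,0,0,0,0.015],[-0.045,0.004,0,0,0,0,0.015],[-0.045,0.004,0,0,0,0,0.015],[-0.03,0.003,0,0,0,-0.033,0.015],[-0.01,0.001,0,0,0,-0.033,0.015]]}'
python3 -m jog '{"plan":[[0,0,0,0,0.05,0,0.015],[0,0,0,0,0.1,0,0.015],[0,0,0,0,0.1,0,0.015],[0,0,0,0,0.1,0,0.015],[0,0,0,0,0.084,0,0.015]]}'
python3 - <<'E'
from h import *
P,T=pose((423.4,-311,8.3),25,back=50);delta(P,T);print(tip())
E
```

```text
t: 9.8
position: [440.1, 203.3, 140.8]
tool_rot: [0.742, 0.67, 0.001, 0.001]
force: [1.3, -1.7, -2.4]
opening: 21.7
grasp_force: 99.3
t: 10.3
position: [436.6, 25.4, 139.0]
tool_rot: [0.721, 0.693, -0.001, -0.0]
force: [0.0, 1.0, -2.2]
opening: 21.7
grasp_force: 99.2
t: 10.8
position: [437.3, 27.6, 139.4]
tool_rot: [0.704, 0.677, 0.157, -0.15]
force: [-0.0, -0.3, -2.8]
opening: 21.8
grasp_force: 99.2
t 10.8 p [437.3  27.6 139.4] f [-0.  -0.3 -2.8] op 21.8 g 99.2 
q [-0.45  0.26 -0.44  1.04  0.4   1.13]
[[ 0.035  0.999  0.017]
 [ 0.905 -0.039  0.423]
 [ 0.424  0.001 -0.906]]
target [433.  -37.8  96.5] shift tool mm [-77.5  -1.8  11.1] shift in target axes [-77.5  -2.   11.2] rotvec [ 0.0024 -0.0012 -0.0033]
[ 428.43198084 -200.19757306   72.07382344]
```

```bash
python3 -m jog '{"plan":[[-0.015,-0.001,0,0,0,0,0.015],[-0.02,0,0,0,0,0,0.015],[-0.02,0,0,0,0,0,0.015],[-0.01,0,0,0,0,0,0.015],[0,0,0,0,0,0,0.015]]}'
python3 - <<'E'
from h import *
import cv2
P,T=pose((423.4,-311,8.3),25,back=32);delta(P,T);p=tip();print(p)
o=np.zeros((600,800,3),np.uint8)
a=camera('top')[:,:,::-1];m=camera_model('top');print('top proj tip',proj(m,p),'crop',(proj(m,p)-[280,190])*4)
b=camera('scene')[:,:,::-1];m=camera_model('scene');print('scene proj tip',proj(m,p),'crop',(proj(m,p)-[270,190])*4+[400,0])
o[:360,:400]=cv2.resize(a[190:280,280:380],None,fx=4,fy=4,interpolation=cv2.INTER_CUBIC)
o[:480,400:]=cv2.resize(b[190:310,270:370],None,fx=4,fy=4,interpolation=cv2.INTER_CUBIC)
cv2.imwrite('pics/pre.png',o)
E
```

```text
t: 11.3
position: [433.7, -31.5, 111.5]
tool_rot: [0.704, 0.677, 0.155, -0.15]
force: [0.4, 0.2, -1.7]
opening: 21.6
grasp_force: 99.2
t 11.3 p [433.7 -31.5 111.5] f [ 0.4  0.2 -1.7] op 21.6 g 99.2 
q [-0.56  0.33 -0.43  1.04  0.37  1.  ]
[[ 0.036  0.999  0.015]
 [ 0.906 -0.039  0.421]
 [ 0.421 -0.001 -0.907]]
target [432.4 -54.1  88.9] shift tool mm [-30.1  -0.4  11. ] shift in target axes [-30.1  -0.5  10.9] rotvec [ 0.0007  0.0019 -0.0046]
[ 424.60078327 -259.45655679   44.91552195]
top proj tip [335.14309419 230.51875573] crop [220.57237675 162.07502291]
scene proj tip [311.83074606 242.61397332] crop [567.32298423 210.45589329]
```

View pics/pre.png

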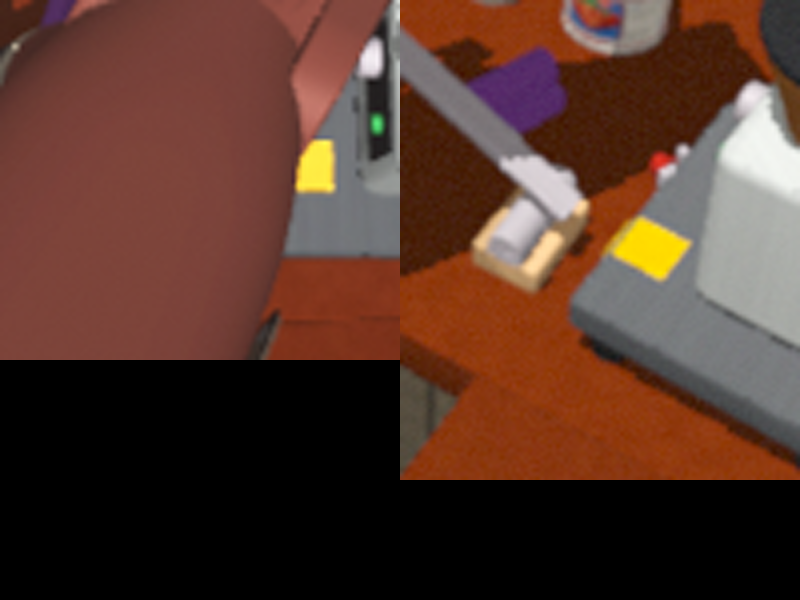

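Scene view: the bar tip is at crop (573,209) against a projected (567,210), and the bar lies over the ridge, in line with the yellow mark. I'll lower it near the ridge and advance.

```bash
python3 -m jog '{"plan":[[0,0,0.004,0,0,0,0.015],[0,0,0.005,0,0,0,0.015],[-0.01,0,0.002,0,0,0,0.015],[-0.01,0,0,0,0,0,0.015],[-0.009,0,0,0,0,0,0.015]]}'
python3 - <<'E'
from h import *
P,T=pose((423.4,-311,8.3),25,back=2);delta(P,T);p=tip();print(p)
E
```

```text
t: 11.9
position: [433.2, -53.5, 89.7]
tool_rot: [0.703, 0.677, 0.155, -0.149]
force: [-0.7, -1.3, -3.3]
opening: 21.8
grasp_force: 99.2
t 11.9 p [433.2 -53.5  89.7] f [-0.7 -1.3 -3.3] op 21.8 g 99.2 
q [-0.6   0.38 -0.43  1.    0.36  0.96]
[[ 0.034  0.999  0.016]
 [ 0.907 -0.038  0.42 ]
 [ 0.42   0.    -0.907]]
target [431.4 -81.3  76.2] shift tool mm [-31.   -0.7   0.6] shift in target axes [-31.   -0.7   0.5] rotvec [ 0.0013  0.0025 -0.0026]
[ 424.51082793 -281.48221555   23.25292303]
```

```bash
python3 -m jog '{"plan":[[-0.004,0,0,0,0,0,0.015],[-0.004,0,0,0,0,0,0.015],[-0.004,0,0,0,0,0,0.015],[-0.003,0,0,0,0,0,0.015],[0,0,0,0,0,0,0.015]]}'
python3 -m jog '{"plan":[[-0.004,0,0,0,0,0,0.015],[-0.004,0,0,0,0,0,0.015],[-0.004,0,0,0,0,0,0.015],[-0.002,0,0,0,0,0,0.015],[0,0,0,0,0,0,0.015]]}'
python3 - <<'E'
from h import *
import cv2
st();print(tip())
o=np.zeros((440,800,3),np.uint8)
b=camera('scene')[:,:,::-1];a=camera('wrist')[:,:,::-1]
o[:400,:400]=cv2.resize(b[200:300,280:380],None,fx=4,fy=4,interpolation=cv2.INTER_CUBIC)
o[:300,400:]=cv2.resize(a,(400,300))
cv2.imwrite('pics/ins.png',o)
E
```

```text
t: 12.4
position: [432.6, -66.4, 83.8]
tool_rot: [0.704, 0.677, 0.155, -0.149]
force: [0.4, -0.3, -2.7]
opening: 21.8
grasp_force: 99.2
t: 12.9
position: [432.1, -79.1, 77.9]
tool_rot: [0.704, 0.677, 0.155, -0.149]
force: [-0.1, 0.5, -2.0]
opening: 21.7
grasp_force: 99.2
t 12.9 p [432.1 -79.1  77.9] f [-0.1  0.5 -2. ] op 21.7 g 99.2 
q [-0.65  0.41 -0.41  1.    0.35  0.92]
[[ 0.035  0.999  0.016]
 [ 0.907 -0.038  0.42 ]
 [ 0.421 -0.    -0.907]]
[ 423.38185394 -307.10372118   11.31555803]
```

View pics/ins.png

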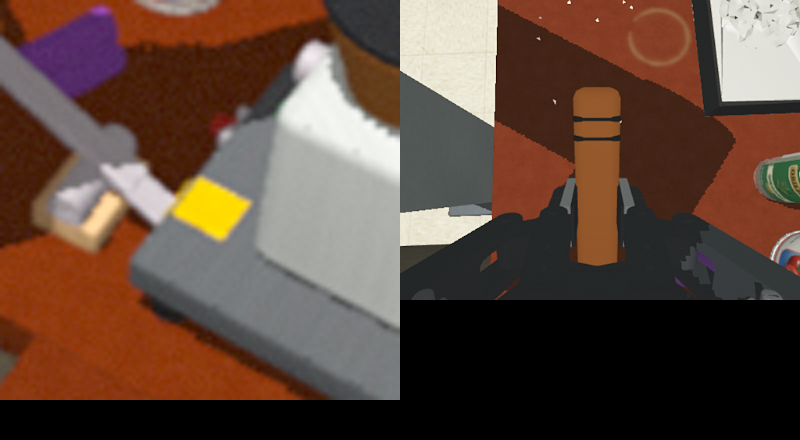

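```bash
python3 -m jog '{"plan":[[0,0,0.001,0,0,0,0.015],[-0.001,0,0.001,0,0,0,0.015],[-0.001,0,0.001,0,0,0,0.015],[-0.001,0,0.0005,0,0,0,0.015],[0,0,0,0,0,0,0.015]]}'
python3 -c "
from h import *
st();print(tip())"
```

```text
t: 13.5
position: [432.1, -80.3, 73.5]
tool_rot: [0.704, 0.677, 0.155, -0.149]
force: [-0.0, -0.2, -2.1]
opening: 21.6
grasp_force: 99.3
t 13.5 p [432.1 -80.3  73.5] f [-0.  -0.2 -2.1] op 21.6 g 99.3 
q [-0.65  0.42 -0.42  0.99  0.35  0.91]
[[ 0.035  0.999  0.016]
 [ 0.907 -0.038  0.42 ]
 [ 0.42   0.    -0.907]]
[ 423.43907383 -308.28912347    7.01582956]
```

```bash
python3 -m jog '{"plan":[[0,0,0.0005,0,0,0,0.015],[0,0,0.0005,0,0,0,0.015],[0,0,0.0005,0,0,0,0.015],[0,0,0.0005,0,0,0,0.015],[0,0,0,0,0,0,0.015]]}'
```

```text
t: 14.0
position: [432.2, -79.4, 71.8]
tool_rot: [0.704, 0.677, 0.155, -0.149]
force: [-0.9, -0.4, 1.6]
opening: 21.6
grasp_force: 99.7
```

```bash
cat > w.py <<'E'
from h import *
import cv2,sys
s=st();p=tip();C=R.from_quat(s['tool_rot']).as_matrix()
print('tip',p.round(1),'pitch',np.degrees(np.arcsin(C[2,0])).round(2))
b=camera('scene')[:,:,::-1];cv2.imwrite(f'pics/s{s["t"]:.1f}.png',b)
c=b[200:300,290:380].astype(int);m=(c[:,:,2]>150)&(c[:,:,1]<60)&(c[:,:,0]<70);v,u=np.nonzero(m)
print('red n',m.sum(),'c',(u.mean()+290).round(1) if m.sum() else 0,(v.mean()+200).round(1) if m.sum() else 0)
E
python3 -m jog '{"plan":[[-0.0004,0,0.0023,0,-0.015,0,0.015],[-0.0004,0,0.0023,0,-0.015,0,0.015],[-0.0004,0,0.0023,0,-0.015,0,0.015],[-0.0004,0,0.0023,0,-0.015,0,0.015],[0,0,0,0,0,0,0.015]]}'
python3 w.py
```

```text
t: 14.5
position: [432.1, -76.6, 62.6]
tool_rot: [0.708, 0.682, 0.134, -0.129]
force: [-1.1, -1.8, -0.2]
opening: 21.5
grasp_force: 99.7
t 14.5 p [432.1 -76.6  62.6] f [-1.1 -1.8 -0.2] op 21.5 g 99.7 
q [-0.61  0.4  -0.46  0.92  0.31  0.97]
[[ 0.035  0.999  0.014]
 [ 0.931 -0.037  0.364]
 [ 0.365  0.    -0.931]]
tip [ 423.5 -308.2   10.1] pitch 21.38
red n 14 c 334.4 229.6
```

```bash
python3 -m jog '{"plan":[[-0.0004,0,0.0019,0,-0.012,0,0.015],[-0.0004,0,0.0019,0,-0.012,0,0.015],[-0.0004,0,0.0019,0,-0.012,0,0.015],[-0.0004,0,0.0019,0,-0.012,0,0.015],[0,0,0,0,0,0,0.015]]}'
python3 w.py
```

```text
t: 15.05
position: [432.4, -76.0, 55.1]
tool_rot: [0.711, 0.685, 0.117, -0.112]
force: [-1.3, -4.2, 6.0]
opening: 21.5
grasp_force: 100.4
t 15.05 p [432.4 -76.   55.1] f [-1.3 -4.2  6. ] op 21.5 g 100.4 
q [-0.58  0.38 -0.49  0.87  0.28  1.01]
[[ 0.036  0.999  0.013]
 [ 0.947 -0.038  0.319]
 [ 0.319  0.    -0.948]]
tip [ 423.6 -310.    14. ] pitch 18.59
red n 14 c 334.6 229.4
```

```bash
python3 -m jog '{"plan":[[-0.0003,0,0.0019,0,-0.012,0,0.015],[-0.0003,0,0.0019,0,-0.012,0,0.015],[-0.0003,0,0.0019,0,-0.012,0,0.015],[-0.0003,0,0.0019,0,-0.012,0,0.015],[0,0,0,0,0,0,0.015]]}'
python3 w.py
python3 -m jog '{"plan":[[-0.0003,0,0.0019,0,-0.012,0,0.015],[-0.0003,0,0.0019,0,-0.012,0,0.015],[-0.0003,0,0.0019,0,-0.012,0,0.015],[-0.0003,0,0.0019,0,-0.012,0,0.015],[0,0,0,0,0,0,0.015]]}'
python3 w.py
```

```text
t: 15.6
position: [432.5, -75.4, 47.4]
tool_rot: [0.714, 0.687, 0.099, -0.095]
force: [-1.2, -6.9, 3.9]
opening: 21.6
grasp_force: 100.2
t 15.6 p [432.5 -75.4  47.4] f [-1.2 -6.9  3.9] op 21.6 g 100.2 
q [-0.54  0.37 -0.52  0.82  0.24  1.05]
[[ 0.037  0.999  0.011]
 [ 0.962 -0.038  0.272]
 [ 0.272  0.    -0.962]]
tip [ 423.5 -311.1   17.8] pitch 15.78
red n 14 c 334.6 228.9
t: 16.15
position: [432.6, -75.3, 39.7]
tool_rot: [0.716, 0.689, 0.081, -0.078]
force: [-1.8, -9.2, 3.0]
opening: 22.0
grasp_force: 100.1
t 16.15 p [432.6 -75.3  39.7] f [-1.8 -9.2  3. ] op 22.0 g 100.1 
q [-0.51  0.35 -0.55  0.77  0.2   1.09]
[[ 0.037  0.999  0.009]
 [ 0.974 -0.038  0.224]
 [ 0.224  0.    -0.975]]
tip [ 423.5 -312.1   21.7] pitch 12.96
red n 16 c 333.6 231.8
```

```bash
python3 -m jog '{"plan":[[-0.0005,0,0.0019,0,-0.012,0,0.015],[-0.0005,0,0.0019,0,-0.012,0,0.015],[-0.0005,0,0.0019,0,-0.012,0,0.015],[-0.0005,0,0.0019,0,-0.012,0,0.015],[0,0,0,0,0,0,0.015]]}'
python3 w.py
python3 - <<'E'
import cv2,numpy as np,glob
f=['pics/s14.5.png',sorted(glob.glob('pics/s1[67].*.png'))[-1]];print(f)
o=np.hstack([cv2.resize(cv2.imread(x)[195:295,290:380],None,fx=4.4,fy=4.4,interpolation=cv2.INTER_CUBIC) for x in f])
cv2.imwrite('pics/lift1.png',o)
E
```

```text
t: 16.7
position: [432.6, -75.6, 31.9]
tool_rot: [0.718, 0.691, 0.064, -0.062]
force: [-2.2, -8.6, 2.4]
opening: 21.5
grasp_force: 100.2
t 16.7 p [432.6 -75.6  31.9] f [-2.2 -8.6  2.4] op 21.5 g 100.2 
q [-0.48  0.35 -0.57  0.73  0.16  1.13]
[[ 0.038  0.999  0.007]
 [ 0.983 -0.038  0.177]
 [ 0.177  0.    -0.984]]
tip [ 423.4 -313.    25.3] pitch 10.21
red n 13 c 336.4 227.3
['pics/s14.5.png', 'pics/s16.7.png']
```

View pics/lift1.png

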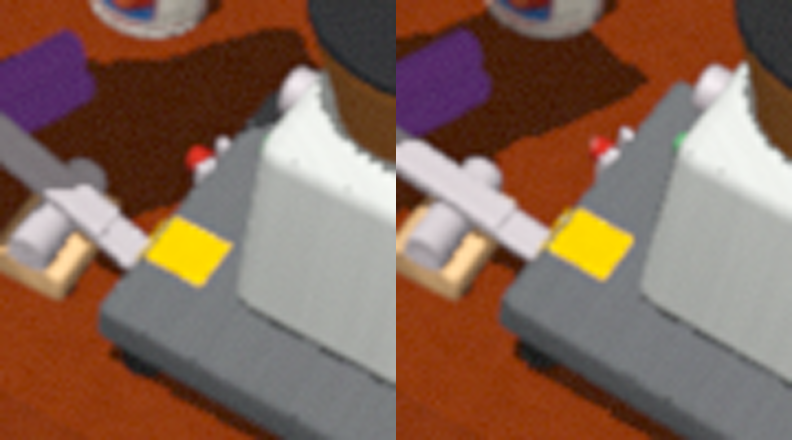

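```bash
python3 -m jog '{"plan":[[-0.0005,0,0.0016,0,-0.01,0,0.015],[-0.0005,0,0.0016,0,-0.01,0,0.015],[-0.0005,0,0.0016,0,-0.01,0,0.015],[-0.0005,0,0.0016,0,-0.01,0,0.015],[0,0,0,0,0,0,0.015]]}'
python3 w.py
python3 -m jog '{"plan":[[-0.0005,0,0.0016,0,-0.01,0,0.015],[-0.0005,0,0.0016,0,-0.01,0,0.015],[-0.0005,0,0.0016,0,-0.01,0,0.015],[0,0,0,0,0,0,0.015],[0,0,0,0,0,0,0.015]]}'
python3 w.py
python3 - <<'E'
import cv2,numpy as np,glob
f=sorted(glob.glob('pics/s1*.png'))[-6:]
for x in f:
    a=cv2.imread(x)[195:295,290:380]
    h=cv2.cvtColor(a,cv2.COLOR_BGR2HSV);m=cv2.inRange(h,(22,180,150),(35,255,255));v,u=np.nonzero(m);print(x,'yellow c',u.mean().round(2),v.mean().round(2),'vmax',v.max())
E
```

```text
t: 17.25
position: [432.5, -76.1, 25.4]
tool_rot: [0.719, 0.692, 0.05, -0.048]
force: [-2.5, -6.6, 5.3]
opening: 21.4
grasp_force: 100.3
t 17.25 p [432.5 -76.1  25.4] f [-2.5 -6.6  5.3] op 21.4 g 100.3 
q [-0.45  0.34 -0.59  0.69  0.13  1.16]
[[ 0.038  0.999  0.006]
 [ 0.99  -0.038  0.139]
 [ 0.139  0.    -0.99 ]]
tip [ 423.4 -313.5   28. ] pitch 7.98
red n 11 c 336.7 226.7
t: 17.8
position: [432.5, -76.6, 20.6]
tool_rot: [0.719, 0.692, 0.04, -0.038]
force: [-1.1, -3.9, 6.8]
opening: 21.8
grasp_force: 100.4
t 17.8 p [432.5 -76.6  20.6] f [-1.1 -3.9  6.8] op 21.8 g 100.4 
q [-0.43  0.34 -0.61  0.66  0.1   1.18]
[[ 0.038  0.999  0.005]
 [ 0.993 -0.038  0.11 ]
 [ 0.11   0.001 -0.994]]
tip [ 423.4 -313.9   30.1] pitch 6.33
red n 20 c 336.2 226.2
pics/s15.1.png yellow c 42.19 56.34 vmax 63
pics/s15.6.png yellow c 42.61 55.88 vmax 63
pics/s16.1.png yellow c 43.22 55.47 vmax 62
pics/s16.7.png yellow c 43.73 55.1 vmax 62
pics/s17.2.png yellow c 44.27 54.54 vmax 62
pics/s17.8.png yellow c 44.42 54.24 vmax 61
```

Run:
```python
from h import *
m=camera_model('scene');c=np.array([423,-310,50.])
J=np.column_stack([proj(m,c+10*e)-proj(m,c) for e in np.eye(3)]);print(J.round(2))
# rocking about heel by phi: heel at y=-295.5-167
for phi in(.05,.1,.13):
    r=c-[423,-462.5,0];p=np.array([423,-462.5+r[1]*np.cos(phi)-r[2]*np.sin(phi),r[1]*np.sin(phi)+r[2]*np.cos(phi)]);print(phi,'lift',167*np.sin(phi),(p-c).round(1),proj(m,p)-proj(m,c))
```

```text
[[ 1.96 -3.75  0.4 ]
 [-2.71 -1.83 -2.73]]
0.05 lift 8.346521268203281 [ 0.  -2.7  7.6] [ 1.32650716 -1.56502289]
0.1 lift 16.672180580020303 [ 0.  -5.8 15. ] [ 2.80759604 -3.04148774]
0.13 lift 21.64890181748904 [ 0.  -7.8 19.3] [ 3.77029646 -3.88269554]
```

```bash
cat > foot.py <<'E'
from h import *
import cv2,sys,glob
def frame(phi):  # grinder pose rocked by phi; returns grinder->world
    gx=np.array([-.04,-1,0]);gx/=np.linalg.norm(gx);gz=np.array([0,0,1.]);gy=np.cross(gz,gx)
    o=np.array([424,-295.5,24])+gx*85+gy*40-gz*24;h=o+gx*82
    def f(p):
        x,z=p[0]-82,p[2];c,s=np.cos(phi),np.sin(phi)
        X,Z=x*c+z*s,-x*s+z*c
        return h+gx*X+gy*p[1]+gz*Z
    return f
def dump(im,uv,ru=9,rv=8):
    u,v=np.round(uv).astype(int);c=im[v-rv:v+rv+1,u-ru:u+ru+1].astype(int)
    for i,r in enumerate(c): print(v-rv+i,' '.join('R' if (a[0]>110 and a[0]>3.2*max(a[1],1) and a[1]<45) else 'W' if a.min()>150 else 'd' if a.max()<60 else 'g' if a.max()-a.min()<25 else '.' for a in r))
E
python3 - <<'E'
from foot import *
ms,mt=camera_model('scene'),camera_model('top')
for phi in(0,.08):
    f=frame(phi)
    for ang in(0,1.1):
        l=1.05-ang; t=f((-95,30+58*np.sin(l),40-58*np.cos(l)));P=f((-95,30,40))
        print(phi,ang,'scene piv',proj(ms,P).round(1),'tip',proj(ms,t).round(1),'top',proj(mt,P).round(1),proj(mt,t).round(1))
rd=lambda n:cv2.imread(n)[:,:,::-1]
print('scene0');dump(rd('pics/scene0.png'),(336,230))
print('now');dump(rd('pics/s17.8.png'),(336,230))
t=camera('top');cv2.imwrite('pics/t17.png',t[:,:,::-1])
print('top0');dump(rd('pics/top0.png'),(343,203));print('topnow');dump(t,(343,203))
print(rd('pics/scene0.png')[228:232,333:338].tolist()[0], t[203,338:346].tolist())
E
```

```text
0 0 scene piv [335.4 231.2] tip [343.7 227.1] top [344.  204.9] [341.9 188.8]
0 1.1 scene piv [335.4 231.2] tip [332.6 246.9] top [344.  204.9] [340.7 209.2]
0.08 0 scene piv [337.3 228.1] tip [344.9 223.7] top [346.2 204.1] [343.3 187.8]
0.08 1.1 scene piv [337.3 228.1] tip [332.8 243.1] top [346.2 204.1] [341.2 208.4]
scene0
222 . . . . . . . . . . . . . . . . . . .
223 . . . . . . . . . . . . . . . . . . .
224 . . . . . . . . . . . . . . . . . . .
225 . . . . . . . . . . . . . . . . . . g
226 . . . . . . . . . . . . . . . . . g g
227 . . . . . . . . . . . . . W W g g g g
228 . . . . . . . . . . . . . W W g g g g
229 . . . . . . . . . R . . . g g g g g g
230 . . . . . . . . . . . . . g g g g g g
231 . . . . . . . . . . W W g g g g g g g
232 . . . . . . R . W W W W g g g g g g g
233 . . . . . . . . W W W W g g g g g g g
234 . . . . . . . . W W g g g g g g g g g
235 . . . . . . . . g g g g g g g g g g g
236 . . . . . . . . g g g g g g g g g g g
237 . . . . . . . . g g g g g g g g g g g
238 . . . . . . . g g g g g g g g g g g g
now
222 . . . . . . . . . . . . . . . . . . .
223 . . . .
[... 1597 characters left out ...]
200 . . . . . . . g g . . . . . g W W W g
201 . . . . . . g g . . . . . g g g W g g
202 . . . . . . g . . . . . . . g g g g g
203 . . . . . . . . R . . . . . . g g g g
204 . . . . . . . . . . . . . . . W g g g
205 . . . . . . . . . . . . . . W W g g g
206 . . . . . . . . . . . . . . . g g g g
207 . . . . . . . . . . . . . . . g g g g
208 . . . . . . . . . . . . . . g W W W g
209 . . . . . . . . . . . . . . g W W W g
210 . . . . . . . . . . . . . . g W W g g
211 . . . . . . . . . . . . . . . g g g g
[[161, 58, 26], [179, 53, 28], [177, 51, 29], [156, 50, 20], [143, 49, 18]] [[131, 54, 32], [123, 52, 32], [108, 57, 45], [141, 52, 45], [132, 40, 36], [106, 41, 38], [128, 42, 39], [158, 45, 39]]
```

```bash
cat > w2.py <<'E'
from foot import *
s=robot.read_state();C=R.from_quat(s['tool_rot']).as_matrix();p=tip();a=np.arcsin(C[2,0])
print('t',round(s['t'],2),'f',np.round(s['force'],1),'tip',p.round(1),'pitch',np.degrees(a).round(2),'edge lift',round(p[2]+(-295.5-p[1])*np.tan(a)+5-24,1))
t=camera('top');cv2.imwrite(f'pics/t{s["t"]:.1f}.png',t[:,:,::-1]);dump(t,(343,204),7,8)
E
python3 -m jog '{"plan":[[-0.0004,0,0.0013,0,-0.008,0,0.015],[-0.0004,0,0.0013,0,-0.008,0,0.015],[-0.0004,0,0.0013,0,-0.008,0,0.015],[0,0,0,0,0,0,0.015],[0,0,0,0,0,0,0.015]]}'>/dev/null
python3 w2.py
```

```text
t 18.4 f [-2.  -2.   8.6] tip [ 423.4 -314.1   31.8] pitch 4.98 edge lift 14.4
196 . . . . . . . . . . . . . g g
197 . . . . . . . . . . . . . g g
198 . . . . . . . . . . . . . g g
199 . . . . . . . . . . . . g W W
200 . . . . . . . . . . . . g W W
201 . . . . . . . . . . . . g W W
202 . . . . . g . . . . . . . g g
203 . . . . g . . . . . . . . . g
204 . . . . g . . . . . . . . W g
205 . . . . . . . . . . . . . W W
206 . . . . . . . . . . . . . g g
207 . . . . . . . . . . . R . g g
208 . . . . . . . . . . . . . W W
209 . . . . . . . . . . . . g W W
210 . . . . . . . . . . . . g g g
211 . . . . . . . . . . . . . g g
212 . . . . . . . . . . . . . g g
```

```bash
python3 -m jog '{"plan":[[-0.0004,0,0.0013,0,-0.008,0,0.015],[-0.0004,0,0.0013,0,-0.008,0,0.015],[-0.0004,0,0.0013,0,-0.008,0,0.015],[0,0,0,0,0,0,0.015],[0,0,0,0,0,0,0.015]]}'>/dev/null
python3 w2.py
```

```text
t 18.95 f [-1.6 -0.3 11.5] tip [ 423.4 -314.3   33.4] pitch 3.64 edge lift 15.6
196 . . . . . . . . . . . . . g g
197 . . . . . . . . . . . . . g g
198 . . . . . . . . . . . . . g g
199 . . . . . . . . . . . . . W W
200 . . . . . . . . . . . . g W W
201 . . . . . . . . . . . . g g g
202 . . . . . . . . . . . . . g g
203 . . . . . . . . . . . . . . g
204 . . . . . . . . g . . . . W W
205 . . . . . . . . g . . . . W W
206 . . . . . . . . . . . . . . g
207 . . . . . . . R . R . . . . g
208 . . . . . . . R R . . . . g W
209 . . . . g g . . . . . . . g W
210 . . . . g g g . . . . . . g g
211 . . . . . g g . . . . . . g g
212 . . . . . . . . . . . . . g g
```

```bash
python3 -m jog '{"plan":[[-0.0002,0,0.0009,0,-0.006,0,0.015],[0,0,0,0,0,0,0.015],[0,0,0,0,0,0,0.015],[0,0,0,0,0,0,0.015],[0,0,0,0,0,0,0.015]]}'>/dev/null
python3 w2.py
python3 - <<'E'
from foot import *
import glob
mt=camera_model('top')
for lift,angs in((14.4,(.7,.8,.9)),(15.8,(1.05,1.15))):
    f=frame(lift/167)
    for a in angs:
        for L in (46+4,):
            l=1.05-a;t=f((-95,30+L*np.sin(l),40-L*np.cos(l)));print(lift,a,proj(mt,t).round(1),'tipz',t[2].round(1))
for n in sorted(glob.glob('pics/t1*.png')):
    im=cv2.imread(n)[198:215,336:349,::-1].astype(int);s=(im.max(2)-im.min(2));w=np.clip(60-s,0,60)*(np.arange(336,349)<346);v,u=np.mgrid[198:215,336:349]
    print(n,(w*u).sum()/w.sum(),(w*v).sum()/w.sum())
b=camera('top');cv2.imwrite('pics/snap.png',cv2.resize(b[185:230,320:370,::-1],None,fx=12,fy=12,interpolation=cv2.INTER_CUBIC))
E
```

```text
t 19.5 f [-1.3 -0.7 11.2] tip [ 423.4 -314.3   34. ] pitch 3.3 edge lift 16.0
196 . . . . . . . . . . . . . g g
197 . . . . . . . . . . . . . g g
198 . . . . . . . . . . . . . g g
199 . . . . . . . . . . . . . W W
200 . . . . . . . . . . . . g W W
201 . . . . . . . . . . . . g g g
202 . . . . . . . . . . . . . g g
203 . . . . . . . . . . . . . . g
204 . . . . . . . . g . . . . W W
205 . . . . . . . . g . . . . W W
206 . . . . . . . . . . . . . . g
207 . . . . . . . . R R . . . . g
208 . . . . . . . R R . . . . g W
209 . . . . g g . . . . . . . g W
210 . . . . g g g . . . . . . g g
211 . . . . . g g . . . . . . g g
212 . . . . . . . . . . . . . g g
14.4 0.7 [342.1 200.7] tipz 8.3
14.4 0.8 [342.  202.4] tipz 6.8
14.4 0.9 [341.9 204.2] tipz 5.8
15.8 1.05 [342.  206.8] tipz 6.8
15.8 1.15 [342.1 208.6] tipz 7.0
pics/t17.png 341.1756373937677 200.71954674220964
pics/t18.4.png 341.5 203.12019230769232
pics/t18.9.png 341.89262820512823 207.60576923076923
pics/t19.5.png 341.9263322884012 207.56896551724137
```

View pics/snap.png

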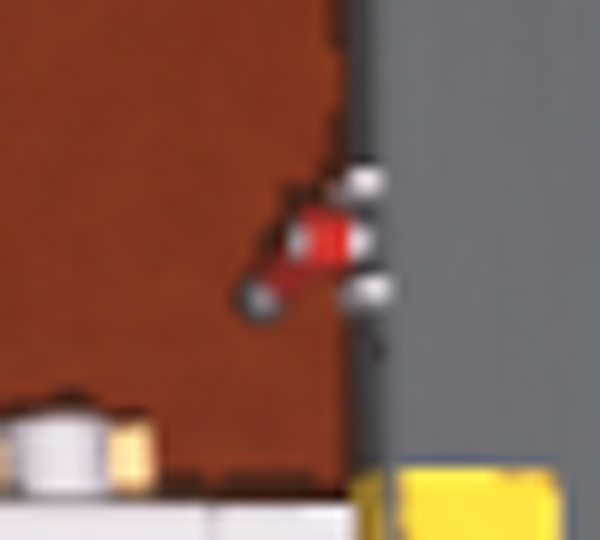

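The foot tip now sits at (260,300) in the crop, below the pivot at (325,240). It hasn't moved between two frames, so the foot is past centre and on its stop. I'll ease the grinder down slowly.

```bash
python3 -m jog '{"plan":[[0.0001,0,-0.0006,0,0.004,0,0.015],[0.0001,0,-0.0006,0,0.004,0,0.015],[0.0001,0,-0.0006,0,0.004,0,0.015],[0.0001,0,-0.0006,0,0.004,0,0.015],[0.0001,0,-0.0006,0,0.004,0,0.015]]}'
python3 -m jog '{"plan":[[0.0001,0,-0.0006,0,0.004,0,0.015],[0.0001,0,-0.0006,0,0.004,0,0.015],[0.0001,0,-0.0006,0,0.004,0,0.015],[0.0001,0,-0.0006,0,0.004,0,0.015],[0.0001,0,-0.0006,0,0.004,0,0.015]]}'
python3 w2.py
```

```text
t: 20.1
position: [432.5, -77.1, 14.9]
tool_rot: [0.72, 0.693, 0.029, -0.027]
force: [-0.8, 1.4, 8.6]
opening: 21.9
grasp_force: 100.7
t: 20.6
position: [432.0, -77.0, 17.4]
tool_rot: [0.719, 0.693, 0.035, -0.034]
force: [0.5, 1.5, 2.2]
opening: 21.6
grasp_force: 99.9
t 20.6 f [0.5 1.5 2.2] tip [ 423.1 -314.2   29.7] pitch 5.65 edge lift 12.6
196 . . . . . . . . . . . . . g g
197 . . . . . . . . . . . . . g g
198 . . . . . . . . . . . . . g g
199 . . . . . . . . . . . . g W W
200 . . . . . . . . . . . . g W W
201 . . . . . . . . . . . . g g g
202 . . . . . . . . . . . . . g g
203 . . . . . . . . . . . . . . g
204 . . . . . . . . . . . . . W g
205 . . . . . . . . . . . . . W W
206 . . . . . . . . . . . . . g g
207 . . . . . . . . R R R . . g g
208 . . . . . . . R R . . . . W W
209 . . . . g g . . . . . . g W W
210 . . . . g g g . . . . . g g g
211 . . . . . g g . . . . . . g g
212 . . . . . . . . . . . . . g g
```

```bash
python3 -m jog '{"plan":[[0.0001,0,-0.0006,0,0.004,0,0.015],[0.0001,0,-0.0006,0,0.004,0,0.015],[0.0001,0,-0.0006,0,0.004,0,0.015],[0.0001,0,-0.0006,0,0.004,0,0.015],[0.0001,0,-0.0006,0,0.004,0,0.015]]}'
python3 -m jog '{"plan":[[0.0001,0,-0.0008,0,0.006,0,0.015],[0.0001,0,-0.0008,0,0.006,0,0.015],[0.0001,0,-0.0008,0,0.006,0,0.015],[0.0001,0,-0.0008,0,0.006,0,0.015],[0.0001,0,-0.0008,0,0.006,0,0.015]]}'
python3 w2.py
```

```text
t: 21.15
position: [432.1, -77.2, 20.5]
tool_rot: [0.719, 0.692, 0.043, -0.041]
force: [0.1, 2.0, 3.3]
opening: 22.1
grasp_force: 99.7
t: 21.65
position: [432.2, -77.2, 24.6]
tool_rot: [0.718, 0.692, 0.053, -0.051]
force: [-0.5, 1.0, 3.7]
opening: 22.0
grasp_force: 99.9
t 21.65 f [-0.5  1.   3.7] tip [ 423.2 -314.7   25.1] pitch 8.51 edge lift 9.0
196 . . . . . . . . . . . . . g g
197 . . . . . . . . . . . . . g g
198 . . . . . . . . . . . . . g g
199 . . . . . . . . . . . . g W W
200 . . . . . . . . . . . . g W W
201 . . . . . . . . . . . . g g g
202 . . . . . . . . . . . . . g g
203 . . . . . . . . . . . . . . g
204 . . . . . . . . . . . . . W g
205 . . . . . . . . . . . . . W W
206 . . . . . . . . . . . . . g g
207 . . . . . . . R R R R R . g g
208 . . . . . . . R R . . . . W W
209 . . . . g g . . . . . . g W W
210 . . . . g g g . . . . . g g g
211 . . . . . g g . . . . . . g g
212 . . . . . . . . . . . . . g g
```

```bash
python3 -m jog '{"plan":[[0,0,-0.001,0,0,0,0.015],[0,0,-0.001,0,0,0,0.015],[0.002,0,0,0,0,0,0.015],[0.004,0,0,0,0,0,0.015],[0.006,0,0,0,0,0,0.015]]}'
python3 -m jog '{"plan":[[0.008,0,0,0,0,0,0.015],[0.01,0,0,0,0,0,0.015],[0.015,0,-0.003,0,0,0,0.015],[0.02,0,-0.005,0,0,0,0.015],[0.025,0,-0.01,0,0,0,0.015]]}'
python3 w2.py
```

```text
t: 22.2
position: [432.5, -65.4, 28.2]
tool_rot: [0.719, 0.692, 0.053, -0.051]
force: [-0.5, -1.2, -0.0]
opening: 21.3
grasp_force: 99.5
t: 22.7
position: [434.4, 10.5, 57.3]
tool_rot: [0.719, 0.691, 0.053, -0.052]
force: [0.3, -0.2, -2.9]
opening: 21.6
grasp_force: 99.2
t 22.7 f [ 0.3 -0.2 -2.9] tip [ 425.2 -227.    57.6] pitch 8.55 edge lift 28.2
196 . . . . . . . . . . . . . g g
197 . . . . . . . . . . . . . g g
198 . . . . . . . . . . . . d g g
199 . . . . . . . . . . . . g W W
200 . . . . . . . . . . . . g W W
201 . . . . . . . . . . . . g g g
202 . . . . . . . . . . . . . g g
203 . . . . . . . . . . . R . . g
204 . . . . . . . . . . . . . W g
205 . . . . . . . . . . . . . W W
206 . . . . . . . . . . . . . g g
207 . . . . . . . R R R R R . g g
208 . . . . . . . R R . . . . W W
209 . . . . g g . . R . . . g W W
210 . . . . g g g . . . . . g g g
211 . . . . . g g . . . . . . g g
212 . . . . . . . . . . . . . g g
```

```bash
python3 -m jog '{"plan":[[0.01,0,-0.02,0,-0.05,0,0.015],[0.03,0,-0.02,0,-0.05,0,0.015],[0.045,0,0,0,-0.049,0,0.015],[0.045,0,0,0,0,0,0.015],[0.045,0,0,0,0,0,0.015]]}'
python3 -m jog '{"plan":[[0.045,0,0,0,0,0,0.015],[0.045,0,0,0,0,0,0.015],[0.03,0,0,0,0,0,0.015],[0.01,0,0,0,0,0,0.015],[0,0,0,0,0,0,0.015]]}'
python3 -c "
from h import *
st();print(tip())"
```

```text
t: 23.25
position: [440.9, 181.5, 103.9]
tool_rot: [0.72, 0.694, -0.0, 0.0]
force: [0.1, -0.4, -2.0]
opening: 22.0
grasp_force: 99.2
t: 23.75
position: [445.8, 309.7, 103.1]
tool_rot: [0.72, 0.694, -0.001, -0.0]
force: [0.4, -0.4, -2.1]
opening: 21.3
grasp_force: 99.2
t 23.75 p [445.8 309.7 103.1] f [ 0.4 -0.4 -2.1] op 21.3 g 99.2 
q [ 0.47  0.39 -0.25  0.92 -0.    2.08]
[[ 0.035  0.999 -0.001]
 [ 0.999 -0.035 -0.001]
 [-0.001 -0.001 -1.   ]]
[437.47961408  74.91165009 138.94903468]
```

Descend 138 mm to about -35, slowing near the end.

```bash
python3 -m jog '{"plan":[[0,0,0.04,0,0,0,0.015],[0,0,0.04,0,0,0,0.015],[0,0,0.03,0,0,0,0.015],[0,0,0.015,0,0,0,0.015],[0,0,0.003,0,0,0,0.015]]}'
python3 -m jog '{"plan":[[0,0,0.002,0,0,0,0.015],[0,0,0.002,0,0,0,0.015],[0,0,0.002,0,0,0,0.015],[0,0,0.001,0,0,0,0.015],[0,0,0,0,0,0,0.015]]}'
```

```text
t: 24.25
position: [444.9, 306.1, -26.2]
tool_rot: [0.721, 0.693, -0.002, -0.0]
force: [-0.3, -0.0, -1.5]
opening: 21.9
grasp_force: 99.1
t: 24.75
position: [447.0, 308.3, -31.1]
tool_rot: [0.72, 0.694, -0.0, 0.0]
force: [0.5, 0.2, -1.8]
opening: 21.5
grasp_force: 99.1
```

```bash
python3 -m jog '{"plan":[[0,0,0.001,0,0,0,0.015],[0,0,0.001,0,0,0,0.015],[0,0,0.001,0,0,0,0.015],[0,0,0,0,0,0,0.015],[0,0,0,0,0,0,0.015]]}'
python3 -m jog '{"plan":[[0,0,0.0007,0,0,0,0.015],[0,0,0.0006,0,0,0,0.015],[0,0,0,0,0,0,0.015],[0,0,0,0,0,0,0.015],[0,0,0,0,0,0,0.015]]}'
```

```text
t: 25.25
position: [446.8, 308.3, -34.4]
tool_rot: [0.72, 0.694, -0.0, 0.0]
force: [-0.2, 1.0, -2.5]
opening: 21.7
grasp_force: 99.1
t: 25.75
position: [446.9, 308.3, -35.6]
tool_rot: [0.72, 0.694, -0.0, 0.0]
force: [-0.2, -0.8, -0.5]
opening: 21.4
grasp_force: 99.5
```

```bash
python3 -m jog '{"plan":[[0,0,0,0,0,0,0.03],[0,0,0,0,0,0,0.04],[0,0,0,0,0,0,0.045],[0,0,0,0,0,0,0.045],[0,0,-0.01,0,0,0,0.045]]}' 20
python3 -m jog '{"plan":[[0,0,-0.03,0,0,0,0.045],[0,0,-0.04,0,0,0,0.045],[0,0,-0.04,0,0,0,0.045],[0,0,-0.03,0,0,0,0.045],[0,0,0,0,0,0,0.045]]}'
python3 - <<'E'
from foot import *
t=camera('top');cv2.imwrite('pics/end.png',t[:,:,::-1]);dump(t,(343,204),7,8)
h=cv2.cvtColor(t,cv2.COLOR_RGB2HSV)
for n,lo,hi,(a,b,c,d) in (('orange',(8,190,170),(18,255,255),(200,260,60,250)),('yellow',(22,180,150),(35,255,255),(200,260,320,380))):
  for k in ('pics/top0.png','pics/end.png'):
    g=cv2.cvtColor(cv2.imread(k),cv2.COLOR_BGR2HSV)[a:b,c:d];v,u=np.nonzero(cv2.inRange(g,lo,hi));print(n,k,len(u),(u.mean()+c).round(1),(v.mean()+a).round(1),u.min()+c,u.max()+c)
# block wood / steel: brightness template
A=cv2.imread('pics/top0.png')[210:255,312:338];B=cv2.imread('pics/end.png')
r=cv2.matchTemplate(B,A,cv2.TM_CCOEFF_NORMED);print('block shift',cv2.minMaxLoc(r)[1],np.array(cv2.minMaxLoc(r)[3])-[312,210])
E
```

```text
t: 26.25
position: [445.9, 307.8, -26.3]
tool_rot: [0.72, 0.694, -0.001, 0.0]
force: [0.4, 1.1, -0.3]
opening: 45.0
grasp_force: 0.0
t: 26.75
position: [449.6, 309.8, 119.4]
tool_rot: [0.72, 0.694, 0.003, 0.001]
force: [0.4, 0.2, -0.5]
opening: 45.0
grasp_force: 0.0
196 . . . . . . . . . . . . d d g
197 . . . . . . . . . . . . d d g
198 . . . . . . . . . . . . d d g
199 . . . . . . . . . . . d g W W
200 . . . . . . . . . . . . g W W
201 . . . . . . . . . . . . g g g
202 . . . . . . . . . . . . . g g
203 . . . . . . . . . . R R . . g
204 . . . . . . . . . . . . . W g
205 . . . . . . . . . . . . . W W
206 . . . . . . . . . . . . . g g
207 . . . . . . . R R R R R . g g
208 . . . . . . . R R . . . . W W
209 . . . . g g . . R . . . g W W
210 . . . . g g g . . . . . g g g
211 . . . . . g g . . . . . . g g
212 . . . . . . . . . . . . . d g
orange pics/top0.png 312 120.4 232.4 99 142
orange pics/end.png 218 128.0 230.6 109 150
yellow pics/top0.png 134 356.2 230.9 347 362
yellow pics/end.png 141 359.2 230.6 350 365
block shift 0.9997398257255554 [0 0]
```

```bash
python3 -c "
from station import robot
print(robot.finish_job())"
```

```text
the job is handed in; nothing more can be done
None
```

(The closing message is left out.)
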